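# Draw a long splint out of a short-opening locker drawer

## Robot

A 7-joint arm with a two-finger parallel gripper is mounted at the origin on the work surface. World frame = base frame: x ahead of the robot, y to its left, z up, the work surface at z = 0. Lengths are in mm, angles in rad, forces in N, time in s.
With the tool pointing down it reaches from about 400 to 900 mm from the base axis. Payload 5.5 kg.
Tool frame: the origin (TCP) lies between the finger pads; the fingertips stand 17 mm ahead of it and the grasp point (between the pads) lies 2 mm behind it; z points along the fingers, y is the line along which they close (so a half turn about z gives the same grasp; the last joint's range is limited). The gripper opens to 92 mm and grips with 3 to 60 N. Pads are 19 mm wide; open, the fingers measure 130 mm over their backs; the gripper's body (75 mm by 190 mm) begins 47 mm behind the grasp point.
Start: joints at [-0.943, 0.501, -0.427, 1.55, 0.221, 1.138, -0.21], TCP at [231.859, 607.24, 243.729] pointing down, gripper open.
Joint ranges: [-2.88, 2.88], [-0.31, 2.03], [-1.54, 1.56], [0.2, 2.42], [-1.41, 4.55], [0.19, 2.02], [-2.57, 2.57]. Speed limits (rad/s): [2.57, 2.57, 3.14, 3.14, 3.14, 3.14, 3.14].

## Interface

Orientations are given as a unit quaternion [w, x, y, z].
In Python, from station import get_obs, cams, manip gives the robot as it stands.
- The arm moves only by the tool move_arm, never from a script. Its argument "moves" is a list of rows, each a list of 7 numbers: the shift along the tool's x, y, z in mm, then the turn, a rotation vector about the tool's x, y, z in degrees, then the finger opening in mm, from 0 to 91.8. A call has 1 to 20 rows; each row shifts and turns the commanded pose from where the row before left it, along the tool's axes as they then stand; what a row does not reach is not made up. A row lasts 1/8 s, in which the tool goes at most 62.5 mm and 10.7 degrees, less where a joint would pass 70% of its speed; a pose out of reach is approached as far as the arm can. A call is refused whole if a number of a shift passes 62.5 or a number of a turn 10.7, either way. A call with a gripper value outside its range is refused whole. The fingers move at their own pace and stop on an object; the grip force is fixed at half the most. Time passes only in rows, so rows that do not move let the fingers close. It gives the time, the measured TCP pose, the force, the opening and the grip force at its end, in the units of the state.
- get_obs(): the state, without advancing time (a new reading comes with each control period).
- cams.read_camera(name): name is "scene" or "top"; returns a dict with "color" (420x560x3 uint8, red, green, blue), "range_z" (420x560 float32, mm along the optical axis (not along the pixel's ray), 0 where there is no reading), "camera_matrix" (3x3 intrinsics, pixels), "pose" (4x4, takes a point from camera to world coordinates). Camera axes: x right, y up, looking along -z (the intrinsics and any distortion apply to the point x, -y, -z); pixel columns grow to the right and rows downward; lengths in mm; the calibration is good to about 2 mm. A picture is of the moment at which its call begins.
- manip.job_done(): hands the job in; it is judged then, once.
The state is a dict: "time": time; "joint_pos": joint angles; "dq": joint speeds; "effort": joint torques, N m; "position": TCP position; "orientation": TCP orientation; "contact_force": force on the tool from outside, world axes, zero at the start; "wrist_torque": the same for the moment, N m; "gripper_width": finger opening in mm; "grip_force": force on a finger pad.
Only numpy, scipy, OpenCV 4.12 (cv2) and the standard library are available. Lean on these libraries where they do the work, as an engineer would, in place of code of your own. Each camera call takes 0.05 s, during which the arm holds its last target. There are 200 camera calls.

## Task

Pull the locker's drawer open until it reaches its stop. The orange splint inside is longer than the gap between the locker and the drawer front, so tilt its front end up over the drawer front and draw it out diagonally without jamming it against the locker. Finish still holding the splint in the gripper, still, with all of it at least 50 mm above the locker's top; leave the drawer open, the roll of tape in the drawer, and the two tins standing where they are.

Things in the scene. Friction and masses are not known exactly. Their poses are not given: they have to be found in the camera images.
- locker: low white steel locker with one blue drawer, bolted down: 400 long (its x), 300 wide (its y), 105 high; origin at the centre of its underside; its open front face is at its x = -200 mm; the drawer slides out along its -x (roughly to the robot's right). Its top panel, 97 to 105 mm above the deck, covers it all up to the front face.
- drawer (a joint): how far the drawer is out, in m: 0 shut, 0.185 at its stop; starts at 0 to 0.015. About 3 N friction; stays where left. Inside it is 374 mm long, 272 wide; floor 18 mm above the deck, side and back walls 64, front panel (14 thick, blue) 90 mm above the deck. Fully open, the gap between the locker's front face and the inside of the front panel is 185 mm.
- drawer_handle (a point): middle of the drawer's steel bow handle, 70 mm above the deck: a level round bar 10 mm thick and 110 mm long, parallel to the drawer front, its centre line 35 mm out from the front panel's outer face; it moves with the drawer
- drawer_front_top (a point): middle of the upper edge of the drawer's front panel (midway in its 14 mm thickness), 90 mm above the deck; it moves with the drawer
- locker_lip (a point): middle of the lower front edge of the locker's top panel, 97 mm above the deck: the edge under which the splint has to come out
- splint: padded board splint, stiff orange bar with blue ends and three grey straps, 300 long (its x), 50 wide (its y), 20 thick (its z), 0.18 to 0.35 kg; origin at the centre of its underside, -x end towards the drawer front. Lies flat on the drawer floor, along it within 4 degrees, front end 10 to 40 mm behind the inside of the front panel, and rides along with a slow pull
- splint_front (a point): middle of the splint's end face next to the drawer front (its x = -150 mm, 10 mm above its underside)
- splint_rear (a point): middle of the splint's other end face, hidden under the locker's top (its x = +150 mm, 10 mm above its underside)
- tape: roll of white medical tape lying flat in the drawer beside the splint, 60 mm across, 25 mm high; origin at the centre of its underside
- tin_a: food tin with a yellow label standing on the deck beside the locker, 72 mm across, 75 mm high; origin at the centre of its underside
- tin_b: food tin with a red label standing on the deck beside the locker, 72 mm across, 75 mm high; origin at the centre of its underside
Not all that is in view belongs to the job. Leave any blue or turquoise look-alike of the tin_b alone.

How it is judged:
By the outcome, as a careful person would: the job done as asked, in the order asked, and still so for the second after the job is handed in, while the arm keeps its last pose, push and grip.
It also fails if it takes over 61 s, if anything falls off the work surface, if the arm or the gripper's body presses on something with over 40 N, if the wrist force passes 120 N, or if a joint passes its speed limit or range.

## Working session

There is one attempt and no reset: what is moved stays moved. The work goes in short steps, Python scripts to look and compute and a tool call to move; the robot and the scene stay as the last step left them, time stands still between calls to the robot, and variables do not carry over. Pictures are saved under pics/ and viewed, at most 10 in all, crops included, and the job is handed in when it is done.

Besides the shell and the picture viewer there is one more tool, called after "Request:" by a JSON object that holds its "api" and its "payload". move_arm: Moves the arm, as the interface text tells. Its arguments: {"type":"object","properties":{"moves":{"type":"array","items":{"type":"array","items":{"type":"number"}}}},"required":["moves"]}

```bash
mkdir -p pics; ls
cat > h.py <<'E'
import numpy as np, cv2
from station import get_obs, cams, manip
def cam(n):
    d=cams.read_camera(n); return d
def pts(d):
    z=d["range_z"]; K=d["camera_matrix"]; h,w=z.shape
    u,v=np.meshgrid(np.arange(w),np.arange(h))
    x=(u-K[0,2])/K[0,0]*z; y=(v-K[1,2])/K[1,1]*z
    P=np.stack([x,-y,-z,np.ones_like(z)],-1)@d["pose"].T
    return P[...,:3]
def save(d,n): cv2.imwrite("pics/"+n+".png",d["color"][...,::-1])
E
python3 - <<'E'
from h import *
for n in("scene","top"):
    d=cam(n); save(d,n+"0"); print(n,d["camera_matrix"].tolist(),d["pose"].round(3).tolist(),[k for k in d]); np.savez(n+"0.npz",c=d["color"],P=pts(d))
o=get_obs(); print(o)
E
```

```text
pics
scene [[476.75850388237717, 0.0, 281.46032010010583], [0.0, 476.75850388237717, 205.45120754466927], [0.0, 0.0, 1.0]] [[0.632, -0.458, 0.625, 1357.797], [0.775, 0.392, -0.496, -598.852], [-0.018, 0.798, 0.603, 812.745], [0.0, 0.0, 0.0, 1.0]] ['color', 'range_z', 'camera_matrix', 'pose']
top [[532.3470689294558, 0.0, 274.9250748996968], [0.0, 532.3470689294558, 212.49379255426135], [0.0, 0.0, 1.0]] [[0.0, 0.992, -0.13, 424.254], [-1.0, 0.001, 0.009, -34.76], [0.009, 0.13, 0.992, 1338.029], [0.0, 0.0, 0.0, 1.0]] ['color', 'range_z', 'camera_matrix', 'pose']
{'time': 0.1, 'joint_pos': array([-0.94278146,  0.50176533, -0.42676956,  1.55131955,  0.22078371,
        1.13835558, -0.2102614 ]), 'dq': array([-0.00153715, -0.00091806, -0.00205315, -0.0030373 ,  0.00043991,
       -0.00190081,  0.00060627]), 'effort': array([-1.07373716e-02, -5.67881405e+01, -5.83830804e+00, -2.79913956e+01,
       -6.90119527e-02,  2.41635321e-02,  2.02373900e-05]), 'position': array([231.74541891, 606.6311442 , 242.78244749]), 'orientation': array([-1.89027619e-04,  1.81377026e-01,  9.83413221e-01, -8.80654625e-04]), 'contact_force': array([-0.00616117,  0.9026724 ,  0.78444546]), 'wrist_torque': array([-0.0224478 , -0.01870625, -0.01087954]), 'grip_force': 0.0, 'gripper_width': 91.84421872016821}
```

View pics/scene0.png

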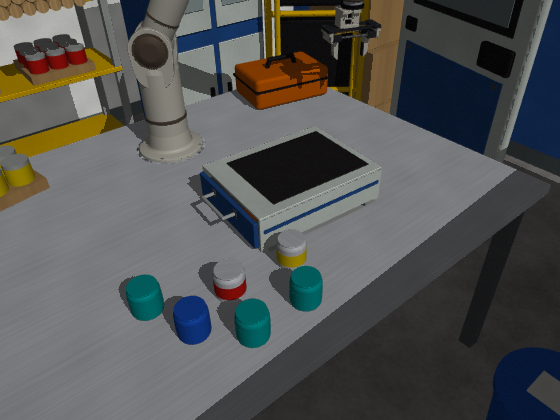

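View pics/top0.png

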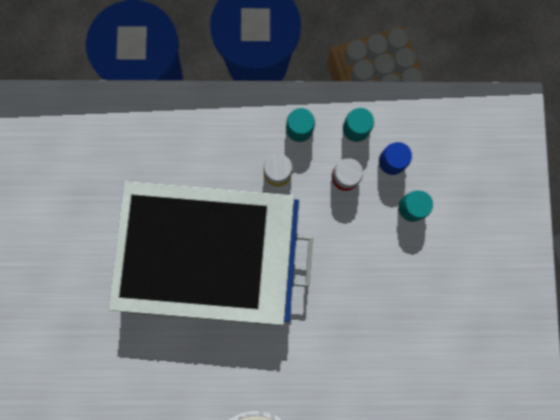

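The pictures show the locker with its handle at scene (218,207) / top (308,262), tin_a (yellow) at top (278,170), and tin_b (red) at top (347,173). The look-alikes are turquoise at top (300,125), (359,124), (416,205) and blue at (396,158). For the handle, the only possible confusion is its shadow at scene (200,212). I'll measure the locker's pose and the handle.

Run:
```python
from h import *
for n in("top","scene"):
    f=np.load(n+"0.npz");c=f["c"];P=f["P"]
    m=((abs(P[...,2]-105)<6)&(P[...,0]>300)&(P[...,0]<900)&(P[...,1]<500)).astype(np.uint8)
    m=cv2.morphologyEx(m,cv2.MORPH_OPEN,np.ones((5,5)))
    k,l,s,_=cv2.connectedComponentsWithStats(m);i=1+s[1:,4].argmax()
    q=P[l==i]; r=cv2.minAreaRect(q[:,:2].astype(np.float32)); print(n,"top z",np.median(q[:,2]),r,cv2.boxPoints(r).round(1).tolist())
    # blue front panel top, and handle
    C=np.array(r[0])
    b=(c[...,2]>c[...,0]*1.5+20)&(abs(P[...,2]-88)<8)&(np.hypot(P[...,0]-C[0],P[...,1]-C[1])<300)
    q=P[b]; 
    if len(q)>10: print("front",len(q),np.median(q,0),np.percentile(q,[1,99],axis=0).round(1).tolist(), cv2.fitLine(q[:,:2].astype(np.float32),2,0,.01,.01).ravel())
    hm=(abs(P[...,2]-72)<12)&(c[...,2]<c[...,0]*1.4+20)&(np.hypot(P[...,0]-C[0],P[...,1]-C[1])<300)
    yy,xx=np.nonzero(hm); q=P[hm]
    qq=q[(q[:,1]<C[1]-210)&(abs(q[:,0]-C[0])<90)]
    print("handle",len(qq)); 
    if len(qq)>4: print(np.median(qq,0),np.percentile(qq,[0,10,90,100],axis=0).round(1).tolist())
d=cv2.imread("pics/top0.png")[180:340,250:340]; 
e=cv2.imread("pics/scene0.png")[150:260,180:290]
cv2.imwrite("pics/crop0.png",np.hstack([cv2.resize(d,(300,533)),cv2.resize(e,(450,450)).copy() if 0 else cv2.copyMakeBorder(cv2.resize(e,(450,450)),0,83,0,0,0)]))
```

```text
top top z 105.74164921411807 ((494.36370849609375, 123.5711669921875), (400.4150390625, 300.3270568847656), 85.2730712890625) [[328.20001220703125, -63.599998474121094], [627.5, -88.30000305175781], [660.5, 310.70001220703125], [361.20001220703125, 335.5]]
front 508 [468.39629636 -83.71538735  90.15461107] [[337.6, -98.3, 84.7], [614.8, -69.3, 95.2]] [ 9.9679506e-01 -7.9997763e-02  4.7234152e+02 -8.4133522e+01]
handle 318
[ 472.50453015 -121.9662783    74.42862053] [[415.0, -132.3, 66.7], [419.7, -129.4, 71.2], [530.5, -98.7, 78.5], [582.2, -88.3, 84.0]]
scene top z 102.77043487195203 ((495.6019287109375, 120.64867401123047), (401.740966796875, 305.4936828613281), 85.52059936523438) [[327.6000061035156, -67.69999694824219], [632.2000122070312, -91.5], [663.5999755859375, 309.0], [359.0, 332.79998779296875]]
front 429 [497.42144464 -88.67337516  86.71786932] [[341.8, -102.9, 80.3], [621.6, -70.5, 90.7]] [ 9.9672318e-01 -8.0888234e-02  4.9188113e+02 -8.8273170e+01]
handle 237
[ 485.26513413 -122.96560385   71.33696939] [[415.5, -135.9, 61.6], [424.2, -132.0, 67.2], [535.6, -96.0, 74.9], [542.1, -89.7, 80.5]]
```

View pics/crop0.png

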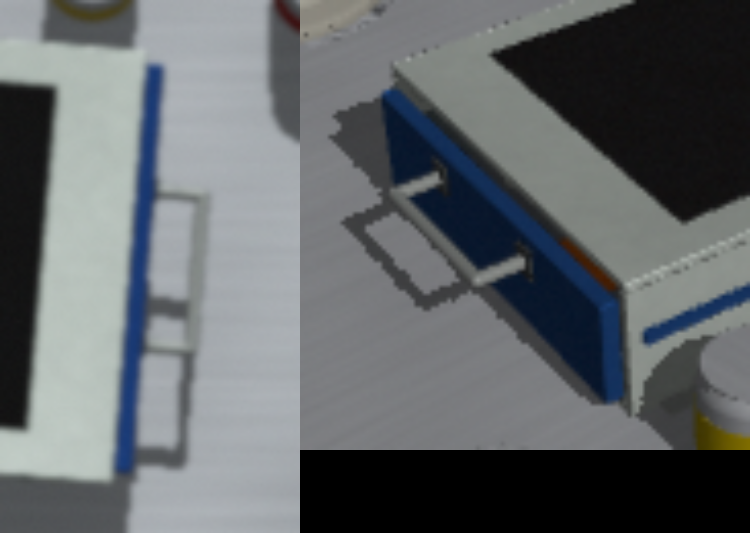

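The crop confirms the handle bow on the blue front. The bar centre is about (474,-129,70) and the locker yaw about 85.3°, with the drawer nearly shut. Next I go above the handle, with the fingers closing along the slide direction.

Request:
{"api": "move_arm", "payload": {"moves": [[0, 0, 0, 0, 0, -8.1, 20], [0, 0, 0, 0, 0, -8.1, 20], [-32, -51, 0, 0, 0, 0, 20], [-32, -51, 0, 0, 0, 0, 20], [-32, -51, 0, 0, 0, 0, 20], [-32, -51, 0, 0, 0, 0, 20], [-32, -51, 0, 0, 0, 0, 20], [-32, -51, 0, 0, 0, 0, 20], [-32, -51, 0, 0, 0, 0, 20], [-11, -51, 0, 0, 0, 0, 20], [-11, -51, 0, 0, 0, 0, 20], [-11, -51, 0, 0, 0, 0, 20], [-11, -51, 0, 0, 0, 0, 20], [-11, -51, 0, 0, 0, 0, 20], [-11, -51, 0, 0, 0, 0, 20], [-11, -51, 0, 0, 0, 0, 20], [0, 0, 40, 0, 0, 0, 20], [0, 0, 30, 0, 0, 0, 20]]}}

```text
time: 2.35
position: [472.7, -129.9, 172.3]
orientation: [-0.0, 0.042, 0.999, 0.0]
contact_force: [0.1, 0.3, 0.3]
gripper_width: 19.6
grip_force: 0.0
```

Run:
```python
from h import *
a=np.radians(85.3);ex=np.array([np.cos(a),np.sin(a)]);ey=np.array([-ex[1],ex[0]])
for n in("top","scene"):
    d=cam(n);P=pts(d);save(d,n+"1")
    f=np.load(n+"0.npz");P0=f["P"]
    q=P0[...,:2]-[478.5,-77.3]; u=-(q@ex); v=q@ey
    m=(abs(v)<40)&(u>25)&(u<90)&(P0[...,2]>50)&(P0[...,2]<90)
    print(n,"bar (before) u",np.percentile(u[m],[5,50,95]).round(1),"z",np.median(P0[...,2][m]),m.sum())
    m=(u>40)&(u<70)&(P0[...,2]>55)&(P0[...,2]<85)&(abs(v)<90); print("v range",np.percentile(v[m],[2,98]).round(1))
o=get_obs();print(o["joint_pos"].round(2),o["position"])
q=o["position"][:2]-[478.5,-77.3];print("tcp u",-(q@ex),"v",q@ey)
e=cv2.imread("pics/scene1.png")[90:260,150:320];d=cv2.imread("pics/top1.png")[200:320,250:370]
cv2.imwrite("pics/crop1.png",np.hstack([cv2.resize(e,(400,400)),cv2.resize(d,(400,400))]))
```

```text
top bar (before) u [43.3 47.7 52.3] z 74.30576934482292 145
v range [-56.6  58.9]
scene bar (before) u [47.2 51.8 54.6] z 71.49662472708076 78
v range [-60.3  53.8]
[ 0.27  0.28 -0.06  2.02  0.02  0.85  1.68] [ 470.36588245 -128.55820953  170.49228438]
tcp u 51.75234545865904 v 3.9067444202894035
```

View pics/crop1.png

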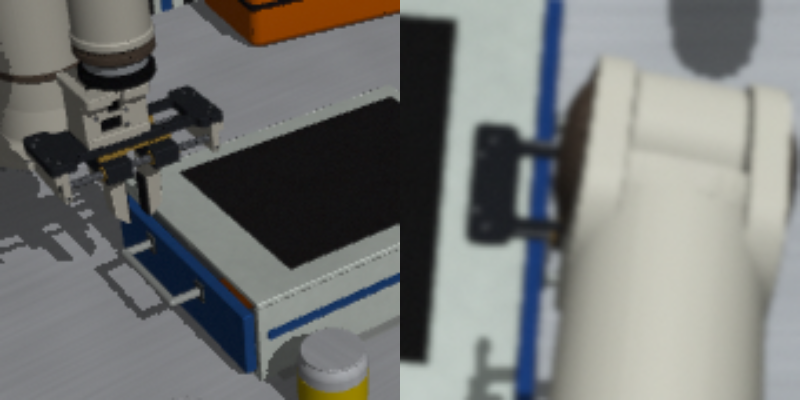

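Request:
{"api": "move_arm", "payload": {"moves": [[0, 1, 25, 0, 0, 0, 20], [0, 0, 25, 0, 0, 0, 20], [0, 0, 20, 0, 0, 0, 20], [0, 0, 15, 0, 0, 0, 20], [0, 0, 10, 0, 0, 0, 20], [0, 0, 5, 0, 0, 0, 20], [0, 0, 0, 0, 0, 0, 20], [0, 0, 0, 0, 0, 0, 0], [0, 0, 0, 0, 0, 0, 0], [0, 0, 0, 0, 0, 0, 0]]}}

```text
time: 3.7
position: [473.9, -127.6, 74.2]
orientation: [0.0, 0.041, 0.999, 0.0]
contact_force: [-0.4, 2.7, 2.5]
gripper_width: 9.0
grip_force: 30.0
```

Request:
{"api": "move_arm", "payload": {"moves": [[0, -3, 0, 0, 0, 0, 0], [0, -5, 0, 0, 0, 0, 0], [0, -7, 0, 0, 0, 0, 0], [0, -9, 0, 0, 0, 0, 0], [0, -11, 0, 0, 0, 0, 0], [0, -12, 0, 0, 0, 0, 0], [0, -12, 0, 0, 0, 0, 0], [0, -12, 0, 0, 0, 0, 0], [0, -12, 0, 0, 0, 0, 0], [0, -12, 0, 0, 0, 0, 0], [0, -12, 0, 0, 0, 0, 0], [0, -12, 0, 0, 0, 0, 0], [0, -12, 0, 0, 0, 0, 0], [0, -12, 0, 0, 0, 0, 0], [0, -11, 0, 0, 0, 0, 0], [0, -9, 0, 0, 0, 0, 0], [0, -7, 0, 0, 0, 0, 0], [0, -5, 0, 0, 0, 0, 0], [0, -3, 0, 0, 0, 0, 0]]}}

```text
time: 6.08
position: [459.3, -306.1, 74.2]
orientation: [0.0, 0.041, 0.999, -0.0]
contact_force: [0.3, 3.6, 6.7]
gripper_width: 8.8
grip_force: 30.0
```

Request:
{"api": "move_arm", "payload": {"moves": [[0, -2, 0, 0, 0, 0, 0], [0, -2, 0, 0, 0, 0, 0], [0, -2, 0, 0, 0, 0, 0], [0, 0, 0, 0, 0, 0, 0]]}}

```text
time: 6.58
position: [458.9, -310.4, 74.1]
orientation: [0.0, 0.041, 0.999, 0.001]
contact_force: [1.4, 6.0, 7.8]
gripper_width: 8.9
grip_force: 30.0
```

Request:
{"api": "move_arm", "payload": {"moves": [[0, -2, 0, 0, 0, 0, 0], [0, -2, 0, 0, 0, 0, 0], [0, 0, 0, 0, 0, 0, 0]]}}

```text
time: 6.95
position: [458.9, -310.5, 74.1]
orientation: [-0.001, 0.039, 0.999, 0.003]
contact_force: [-0.3, 15.2, 13.0]
gripper_width: 9.2
grip_force: 30.0
```

Request:
{"api": "move_arm", "payload": {"moves": [[0, 4, 0, 0, 0, 0, 0], [0, 0, 0, 0, 0, 0, 20], [0, 0, 0, 0, 0, 0, 20], [0, 0, 0, 0, 0, 0, 20], [0, 0, -15, 0, 0, 0, 20], [0, 0, -40, 0, 0, 0, 20], [0, 0, -40, 0, 0, 0, 20], [0, -20, -40, 0, 0, 10, 66], [0, 0, -40, 0, 0, 10, 66], [0, 0, 0, 0, 0, 10, 66], [0, 0, 0, 0, 0, 10, 66], [0, 0, 0, 0, 0, 10, 66], [0, 0, 0, 0, 0, 10, 66], [0, 0, 0, 0, 0, 10, 66], [0, 0, 0, 0, 0, 10, 66], [0, 0, 0, 0, 0, 10, 66]]}}

```text
time: 8.95
position: [456.7, -331.4, 249.8]
orientation: [0.0, 0.737, 0.675, 0.0]
contact_force: [0.2, -0.1, 0.3]
gripper_width: 66.1
grip_force: 0.0
```

Run:
```python
from h import *
o=get_obs();print(o["joint_pos"].round(2),o["position"],o["orientation"].round(3),o["gripper_width"],o["time"])
a=np.radians(85.3);ex=np.array([np.cos(a),np.sin(a)]);ey=np.array([-ex[1],ex[0]])
ims=[]
for n in("scene","top"):
    d=cam(n);P=pts(d);save(d,n+"2");c=d["color"].astype(int)
    np.savez(n+"2.npz",c=d["color"],P=P)
    q=P[...,:2]-[478.5,-77.3]; u=-(q@ex); v=q@ey;z=P[...,2]
    m=(c[...,0]>c[...,2]*2)&(c[...,0]>c[...,1]*1.5)&(u>-10)&(u<185)&(abs(v)<136)&(z>15)&(z<60)
    t=m&(z>33)
    if t.sum()>20:
        r=cv2.minAreaRect(np.stack([u[t],v[t]],1).astype(np.float32));print(n,t.sum(),r,np.median(z[t]))
    b=(c[...,2]>c[...,0]*1.5+20)&(abs(z-88)<8)&(u>150)&(u<240)
    if b.sum(): print("front u",np.percentile(u[b],[3,50,97]).round(1))
    b=(c[...,2]>c[...,0]*1.5+10)&(z>25)&(z<45)&(u>120)&(u<185)&(abs(v)<120)
    if b.sum(): print("blue end u",np.percentile(u[b],[3,50,97]).round(1),"v",np.percentile(v[b],[3,50,97]).round(1),b.sum())
ims=np.hstack([cv2.resize(cv2.imread("pics/scene2.png")[120:270,100:300],(400,300)),cv2.resize(cv2.imread("pics/top2.png")[170:350,230:430],(400,360))[:300]])
cv2.imwrite("pics/crop2.png",ims)
```

```text
[ 0.38  0.31  0.24  1.78 -0.09  1.05  0.57] [ 456.68749225 -331.432714    249.75399162] [0.    0.737 0.675 0.   ] 66.08699389897737 8.95
scene 585 ((76.08623504638672, -39.6304817199707), (173.15306091308594, 51.24851989746094), 3.1904900074005127) 35.72530159699136
front u [186.9 194.2 199.5]
blue end u [155.7 158.2 161.3] v [-59.4 -41.1 -14.2] 31
top 895 ((87.594482421875, -35.54781723022461), (131.67239379882812, 49.91388702392578), 2.888307571411133) 38.08306601289951
front u [183.2 189.1 196.4]
blue end u [156.3 183.8 184.6] v [-115.7  -31.2  100.8] 55
```

View pics/crop2.png

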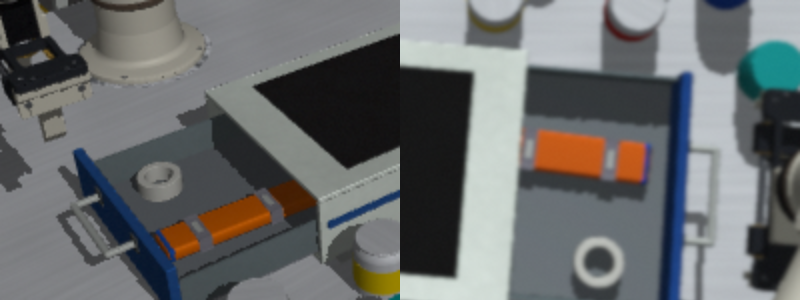

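The drawer is open to its stop. The splint's front end is at top-crop (648,165), the tape at (598,262) well clear of it. I'll go above the splint near the lip, with the tool leaning 12° outwards.

Request:
{"api": "move_arm", "payload": {"moves": [[0, 0, 0, 0, 0, 2.75, 74], [30, 4, 0, 0, 0, 0, 74], [40, 6, 0, 0, 0, 0, 74], [40, 6, 0, 0, 0, 0, 74], [40, 6, 0, 0, 0, 0, 74], [35, 5, 20, 0, 0, 0, 74], [20, 2.3, 30, 0, 0, 0, 74], [0, 0, 40, 0, 6, 0, 74], [0, 0, 30, 0, 6, 0, 74], [0, 0, 0, 0, 0, 0, 74], [0, 0, 0, 0, 0, 0, 74]]}}

```text
time: 10.42
position: [513.5, -128.8, 130.1]
orientation: [-0.068, 0.747, 0.657, 0.078]
contact_force: [0.7, 0.1, 0.5]
gripper_width: 73.9
grip_force: 0.0
```

Run:
```python
from h import *
from scipy.spatial.transform import Rotation as R
o=get_obs();q=o["orientation"];M=R.from_quat(np.r_[q[1:],q[0]]).as_matrix()
print(o["joint_pos"].round(2),o["position"].round(1),M.round(3).tolist())
print("tool delta to z40",(M.T@(np.array([513.2,-132.3,40])-o["position"])).round(1))
d=cam("scene");cv2.imwrite("pics/s3.png",cv2.resize(d["color"][100:280,130:330,::-1],(800,600) if 0 else (660,594)))
```

```text
[ 0.28  0.43  0.06  1.94 -0.31  0.84  0.42] [ 513.5 -128.8  130.1] [[0.125, 0.992, 0.028], [0.97, -0.128, 0.205], [0.207, 0.001, -0.978]]
tool delta to z40 [-22.    0.   87.4]
```

View pics/s3.png

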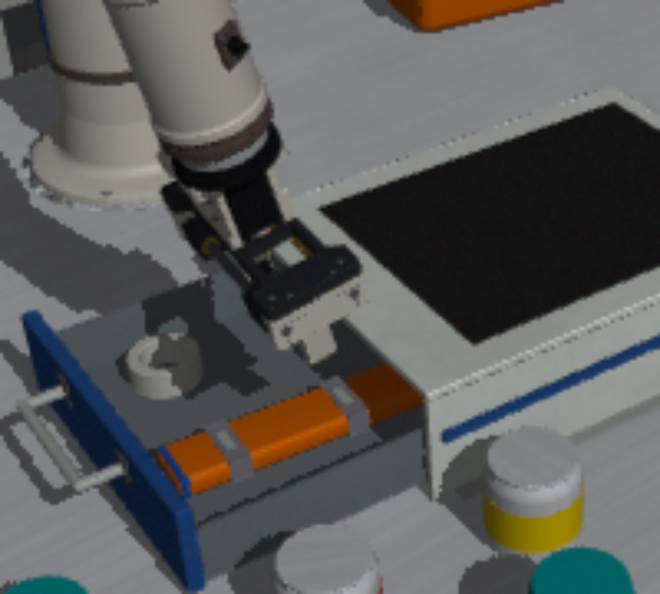

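The near finger hangs just outside the splint at (320,350) and the lip is clear, so I descend and grip.

Request:
{"api": "move_arm", "payload": {"moves": [[-6, 0, 24, 0, 0, 0, 74], [-6, 0, 24, 0, 0, 0, 74], [-5, 0, 18, 0, 0, 0, 74], [-3, 0, 12, 0, 0, 0, 74], [-2, 0, 9, 0, 0, 0, 74], [0, 0, 0, 0, 0, 0, 74], [0, 0, 0, 0, 0, 0, 74]]}}

```text
time: 11.35
position: [512.7, -132.3, 39.6]
orientation: [-0.069, 0.747, 0.656, 0.079]
contact_force: [0.7, -0.7, 0.1]
gripper_width: 73.8
grip_force: 0.0
```

Request:
{"api": "move_arm", "payload": {"moves": [[0, 0, 1.5, 0, 0, 0, 74], [0, 0, 0, 0, 0, 0, 45], [0, 0, 0, 0, 0, 0, 0], [0, 0, 0, 0, 0, 0, 0], [0, 0, 0, 0, 0, 0, 0], [0, 0, 0, 0, 0, 0, 0]]}}

```text
time: 12.1
position: [512.4, -131.8, 37.8]
orientation: [-0.069, 0.747, 0.656, 0.079]
contact_force: [-0.7, -0.6, 1.4]
gripper_width: 49.7
grip_force: 30.0
```

Request:
{"api": "move_arm", "payload": {"moves": [[0.6, 0, -2.9, 0, 0, 0, 0], [2.1, 0, -6.5, 0, -2, 0, 0], [2.1, 0, -6.5, 0, -2, 0, 0], [2.1, 0, -6.5, 0, -2, 0, 0], [2.1, 0, -6.5, 0, -2, 0, 0], [0, 0, 0, 0, 0, 0, 0]]}}

```text
time: 12.85
position: [513.2, -126.4, 68.0]
orientation: [-0.023, 0.75, 0.66, 0.026]
contact_force: [-0.5, 0.6, -2.8]
gripper_width: 49.8
grip_force: 30.0
```

Request:
{"api": "move_arm", "payload": {"moves": [[2.1, 0, -6.5, 0, -2, 0, 0], [2.1, 0, -6.5, 0, -2, 0, 0], [2.1, 0, -6.5, 0, -2, 0, 0], [2.1, 0, -6.5, 0, -2, 0, 0], [2.1, 0, -6.5, 0, -2, 0, 0], [0, 0, 0, 0, 0, 0, 0]]}}

```text
time: 13.6
position: [514.4, -116.4, 99.9]
orientation: [0.034, 0.75, 0.659, -0.039]
contact_force: [-0.6, -0.6, -2.0]
gripper_width: 49.9
grip_force: 30.0
```

Run:
```python
from h import *
from scipy.spatial.transform import Rotation as R
o=get_obs();q=o["orientation"];M=R.from_quat(np.r_[q[1:],q[0]]).as_matrix()
print(o["position"].round(1),M.round(3).tolist(),o["contact_force"].round(1),o["wrist_torque"].round(2),o["joint_pos"].round(2))
a=np.radians(85.3);ex=np.array([np.cos(a),np.sin(a)]);ey=np.array([-ex[1],ex[0]])
d=cam("scene");P=pts(d);c=d["color"].astype(int)
w=P[...,:2]-[478.5,-77.3]; u=-(w@ex); v=w@ey;z=P[...,2]
t=(c[...,0]>c[...,2]*2)&(c[...,0]>c[...,1]*1.5)&(u>-20)&(u<185)&(v>-75)&(v<0)&(z>30)&(z<180)
for lo in range(0,180,20):
    k=t&(u>=lo)&(u<lo+20)
    if k.sum()>5: print(lo,k.sum(),np.percentile(z[k],[5,50,95]).round(0))
cv2.imwrite("pics/s4.png",cv2.resize(d["color"][100:280,130:330,::-1],(660,594)))
```

```text
[ 514.4 -116.4   99.9] [[0.127, 0.992, -0.014], [0.986, -0.128, -0.103], [-0.104, -0.0, -0.995]] [-0.6 -0.6 -2. ] [ 0.03  0.06 -0.02] [-0.12  0.46  0.28  1.99 -0.03  0.7   0.02]
0 19 [77. 83. 89.]
20 19 [93. 97. 99.]
40 88 [ 90. 101. 105.]
60 118 [ 92. 107. 112.]
80 42 [ 99. 112. 115.]
100 103 [109. 121. 125.]
120 97 [113. 125. 130.]
140 51 [118. 126. 130.]
```

View pics/s4.png

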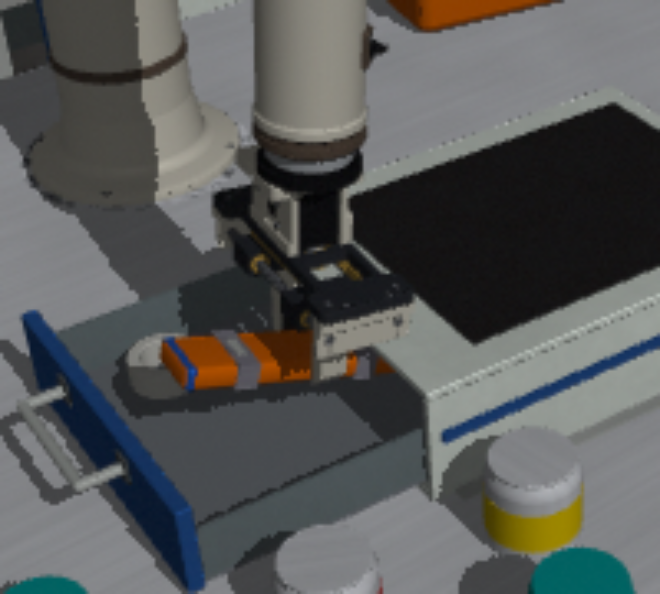

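Tilted about 18°: the front's underside is about 107 mm (panel 90), and the top at the lip is about 83 mm (lip 97). I'll draw it out along its axis.

Request:
{"api": "move_arm", "payload": {"moves": [[-4, 0, -0.9, 0, 0, 0, 0], [-7, 0, -1.5, 0, 0, 0, 0], [-9, 0, -1.9, 0, 0, 0, 0], [-10, 0, -2.1, 0, 0, 0, 0], [-10, 0, -2.1, 0, 0, 0, 0], [-10, 0, -2.1, 0, 0, 0, 0]]}}

```text
time: 14.4
position: [507.9, -166.3, 116.2]
orientation: [0.035, 0.751, 0.659, -0.039]
contact_force: [-0.0, 0.5, -2.5]
gripper_width: 49.7
grip_force: 30.0
```

Request:
{"api": "move_arm", "payload": {"moves": [[-11, 0, -2.4, 0, 0, 0, 0], [-12, 0, -2.5, 0, 0, 0, 0], [-12, 0, -2.5, 0, 0, 0, 0], [-12, 0, -2.5, 0, 0, 0, 0], [-12, 0, -2.5, 0, 0, 0, 0], [-12, 0, -2.5, 0, 0, 0, 0], [-12, 0, -2.5, 0, 0, 0, 0], [-12, 0, -2.5, 0, 0, 0, 0], [-12, 0, -2.5, 0, 0, 0, 0], [-12, 0, -2.5, 0, 0, 0, 0], [-10, 0, -2.1, 0, 0, 0, 0], [-8, 0, -1.8, 0, 0, 0, 0], [-4, 0, -0.9, 0, 0, 0, 0], [0, 0, 0, 0, 0, 0, 0]]}}

```text
time: 16.15
position: [490.1, -301.6, 160.2]
orientation: [0.035, 0.751, 0.659, -0.039]
contact_force: [-0.3, 0.8, -1.6]
gripper_width: 50.0
grip_force: 30.0
```

Run:
```python
from h import *
o=get_obs();print(o["contact_force"].round(1),o["joint_pos"].round(2))
d=cam("scene");cv2.imwrite("pics/s5.png",cv2.resize(d["color"][90:290,50:330,::-1],(784,560)))
```

```text
[-0.3  0.8 -1.6] [ 0.19  0.43  0.32  1.87 -0.04  0.83  0.38]
```

View pics/s5.png

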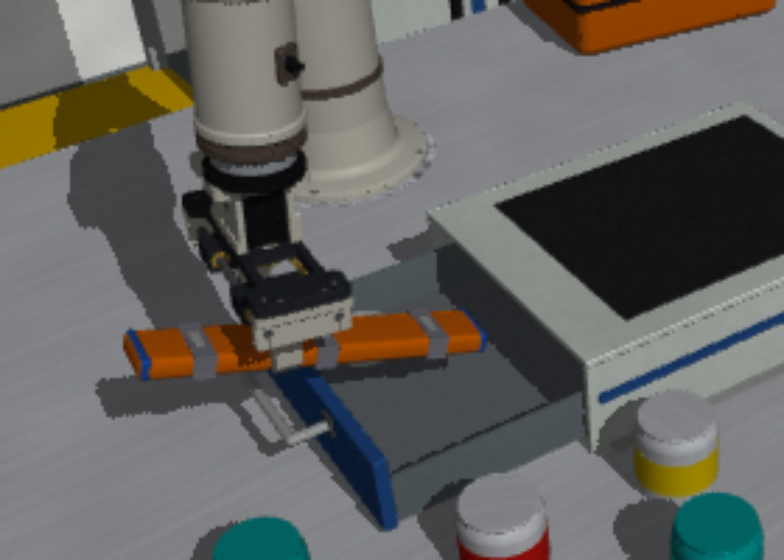

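The splint is fully out: its rear end, at (485,335), is clear of the locker. Now I lift straight up.

Request:
{"api": "move_arm", "payload": {"moves": [[-0.6, 0, -6, 0, 0, 0, 0], [-1.2, 0, -12, 0, 0, 0, 0], [-1.8, 0, -18, 0, 0, 0, 0], [-2, 0, -20, 0, 0, 0, 0], [-2, 0, -20, 0, 0, 0, 0], [-2, 0, -20, 0, 0, 0, 0], [-2, 0, -20, 0, 0, 0, 0], [-2, 0, -20, 0, 0, 0, 0], [-2, 0, -20, 0, 0, 0, 0], [-1.5, 0, -15, 0, 0, 0, 0], [-0.8, 0, -8, 0, 0, 0, 0], [-0.3, 0, -3, 0, 0, 0, 0], [0, 0, 0, 0, 0, 0, 0], [0, 0, 0, 0, 0, 0, 0], [0, 0, 0, 0, 0, 0, 0], [0, 0, 0, 0, 0, 0, 0]]}}

```text
time: 18.2
position: [490.2, -300.5, 342.7]
orientation: [0.034, 0.751, 0.659, -0.039]
contact_force: [-0.2, 0.1, -2.7]
gripper_width: 49.8
grip_force: 30.0
```

Run:
```python
from h import *
o=get_obs();print(o["contact_force"].round(1),abs(o["dq"]).max().round(4))
d=cam("scene");P=pts(d);c=d["color"].astype(int)
t=(c[...,0]>c[...,2]*2)&(c[...,0]>c[...,1]*1.5)&(abs(P[...,0]-490)<120)&(P[...,1]>-520)&(P[...,1]<-20)&(P[...,2]>20)&(P[...,2]<480)
print(t.sum(),np.percentile(P[t],[1,50,99],axis=0).round(0).tolist())
a=np.radians(85.3);ex=np.array([np.cos(a),np.sin(a)])
u=-((P[...,:2]-[478.5,-77.3])@ex);b=(c[...,2]>c[...,0]*1.5+20)&(abs(P[...,2]-88)<8)&(u>100)&(u<240)
print("front u",np.percentile(u[b],[3,50,97]).round(1))
cv2.imwrite("pics/s6.png",d["color"][...,::-1])
```

```text
[-0.2  0.1 -2.7] 0.0019
1498 [[464.0, -409.0, 277.0], [508.0, -279.0, 327.0], [536.0, -136.0, 373.0]]
front u [187.2 194.2 199.6]
```

View pics/s6.png

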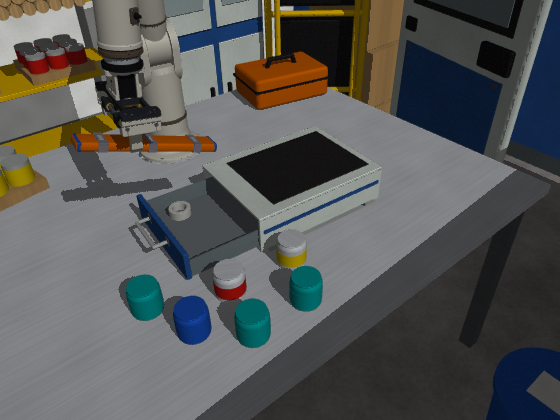

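The splint is held still with its lowest part at about 265 mm, well above the required 155. The drawer is open, the tape is in it at (180,210), and the tins at (230,280) and (292,249) have not moved.

```bash
python3 -c "
from station import manip
print(manip.job_done())"
```

```text
the job is handed in; nothing more can be done
None
```

The job is handed in at about 18 s: the drawer is open to its stop and the splint is held still with its lowest point about 265 mm above the deck (155 mm needed), with the tape still in the drawer and both tins unmoved.

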